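Pull the empty gas cartridge out of a plunger-locked cartridge box

TASK

Unlock the hatch of the gas cartridge box by pulling up its spring plunger, slide the hatch open and let the plunger snap into the open-position hole, so that the hatch stays locked open for restocking. One of the three look-alike cartridges inside is empty: find it by its weight and stand it upright in the steel returns tray; the two full ones stay (or go back) upright, right down in wells of the box. Drop nothing, and leave the timer, the conical flask and the wash bottle where they are.

Things in the scene. Friction and masses are not known exactly. Their poses are not given: they have to be found in the camera images.
- cartridge_box: Grey metal gas cartridge box, fixed, 148 mm (x) by 300 mm (y), 112 mm high to the top of its front index rail; aluminium keeper strips on the front and back edges reach 122 mm. Origin: centre of the underside, z up; -x is the front, y runs along the box. The three wells are under the hatch at the -y end; the +y end (y over 18 mm) is a closed deck over which the hatch slides.
- well_middle (a point): Floor of the middle well, centre; axes as the box's. It lies at x 12, y -62, z 10 mm in the box; the other wells 52 mm to either side along y. A rack plate (top 47 mm above the worktop, holes 45 mm) guides the cartridges, which come straight up. The mouth is x -40 to 64, y -142 to 18 mm in the box, so in it open the fingers no more than 60 mm, closing along the box's x.
- hatch (a joint): Slide of the steel hatch (174 mm long, top 117 mm above the worktop, folds at its ends 122 mm), in m along the box's +y: 0 shut, 0.172 where the pin is over the open-position hole, 0.182 end stop, 10 mm past that hole. It slides with 1 to 4 N. At 0.172 all three wells are clear.
- plunger (a joint): Pull of the spring plunger, m: 0 pin fully down in a hole (locked), 0.012 fully pulled (hard stop). The spring pulls back with 6 N at 0 and 11 N at 0.012. The hatch is free from 0.009 up. Between the holes the let-go pin (8 mm, round tip) rests on the rail at about 0.009 and rubs along it; over a hole (10 mm) it drops in. One may hold the knob up and slide the hatch by it.
- plunger_knob (a point): Middle of the black round plunger knob on the hatch's front edge, on its axis. Knob 21 mm across at its foot, 26 mm at its top, 25 mm tall; this point is 13 mm above its foot and 145 mm above the worktop when the pin is down. It rises with plunger and moves along the box's y with hatch. Below the knob is a hexagonal body, 19 mm across, up to 131 mm above the worktop. Axes as the box's.
- cartridge_1: Sealed metal gas cartridge, upright in a well; three alike outside, in unknown order. Body 40 mm across, domed shoulder 54 to 66 mm up, then a ribbed grey cap 26 mm across from 66 to 98 mm up, to be gripped there; 98 mm tall. Origin: centre of the underside, z up. Full ones weigh 325 to 395 g, an empty one 108 to 132 g; two are full, one is empty; only weight tells.
- cartridge_2: Sealed metal gas cartridge, upright in a well; three alike outside, in unknown order. Body 40 mm across, domed shoulder 54 to 66 mm up, then a ribbed grey cap 26 mm across from 66 to 98 mm up, to be gripped there; 98 mm tall. Origin: centre of the underside, z up. Full ones weigh 325 to 395 g, an empty one 108 to 132 g; two are full, one is empty; only weight tells.
- cartridge_3: Sealed metal gas cartridge, upright in a well; three alike outside, in unknown order. Body 40 mm across, domed shoulder 54 to 66 mm up, then a ribbed grey cap 26 mm across from 66 to 98 mm up, to be gripped there; 98 mm tall. Origin: centre of the underside, z up. Full ones weigh 325 to 395 g, an empty one 108 to 132 g; two are full, one is empty; only weight tells.
- returns_tray: Steel returns tray, fixed, 170 mm (x) by 120 mm (y) outside, walls 3 mm, rim 28 mm high. Origin: centre of the underside; inner floor 3 mm above it.
- timer: Small bench timer, 64 x 58 x 19 mm, loose bystander. Origin: centre of the underside.
- erlenmeyer: Conical glass flask, 63 mm across, 102 mm tall, loose bystander. Origin: centre of the underside.
- wash_bottle: White wash bottle with bent spout, 67 x 132 x 204 mm, loose bystander. Origin: centre of the underside.

How it is judged:
By the outcome, as a careful person would: the job done as asked, in the order asked, and still so for the second after the job is handed in, with the robot touching nothing.
It also fails if it takes over 67 s, if anything falls off the work surface, if the arm or the gripper's body presses on something with over 40 N, if the wrist force passes 120 N, or if a joint passes its speed limit or range.

ROBOT

A 7-joint arm with a two-finger parallel gripper is mounted at the origin on a cart in front of the work surface, level with it; the furniture and walls round the work are solid. World frame = base frame: x ahead of the robot, y to its left, z up, the work surface at z = 0. Lengths are in m, angles in rad, forces in N, time in s.
With the tool pointing down it reaches from about 0.375 to 0.925 m from the base axis. Payload 3.1 kg.
Tool frame: the origin (TCP) lies midway between the tips of the shut fingers; the grasp point (between the pads) lies 19 mm behind it; z points along the fingers, x is the direction in which the jaws open and shut, and the axes are right-handed (so a half turn about z gives the same grasp; the last joint's range is limited). The gripper opens to 85 mm and grips with 20 to 120 N. Pads are 22 mm wide; open, the fingers measure 114 mm over their backs; the gripper's body (76 mm by 85 mm) begins 54 mm behind the grasp point. The pads swing forward as they close: fully open they stand 13 mm farther back than shut.
Start: joints at [1.208, 0.383, 0.044, 1.598, -0.018, 1.161, -0.05], TCP at [0.17, -0.627, 0.231] pointing down, gripper open.
Joint ranges: [-2.61, 2.61], [-0.41, 2.15], [-1.48, 1.57], [0, 2.5], [-1.57, 4.71], [0.05, 1.97], [-2.85, 2.85]. Speed limits (rad/s): [2.79, 2.79, 3.14, 3.14, 3.14, 3.14, 3.14].

INTERFACE

Orientations are given as a unit quaternion [w, x, y, z].
In Python, from plant import robot gives the robot as it stands.
- The arm moves only by the shell command python3 -m crank 'ROWS' [FORCE]. ROWS is JSON, a list of rows, each an object of numbers: "grip": the closure, from 0 (fully open) to 1 (shut); "dx", "dy", "dz": the shift along the tool's x, y, z in cm; "roll": the turn about the tool's z in rad. In form: [{"grip": .., "dx": .., "dy": .., "dz": .., "roll": ..}, ...]. A call has 1 to 5 rows; each row is the pose to reach, as a shift and turn from the pose commanded when the call began, along the tool's axes at that moment; what a row does not reach only later rows make up. A row lasts 1/8 s, in which the tool goes at most 62.5 mm and 10.7 degrees, less where a joint would pass 70% of its speed; a pose out of reach is approached as far as the arm can. A call with a gripper value outside its range is refused whole. The fingers move at their own pace and stop on an object; FORCE is the grip in N (left out, the last holds). Time passes only in rows, so rows that repeat a pose let the fingers close. It gives the time, the measured TCP pose, the force and the opening at its end, in the units of the state.
- robot.get_state(): the state, without advancing time (a new reading comes with each control period).
- robot.capture(name): name is "scene" or "top"; returns a dict with "img" (400x640x3 uint8, red, green, blue), "range_z" (400x640 float32, m along the optical axis (not along the pixel's ray), 0 where there is no reading), "mtx" (3x3 intrinsics, pixels), "world_from_camera" (4x4, takes a point from camera to world coordinates). Camera axes: x right, y down, z forward; pixel columns grow to the right and rows downward; lengths in m; the calibration is good to about 2 mm. A picture is of the moment at which its call begins.
- robot.finish_job(): hands the job in, once; it reports no verdict.
The state is a dict: "clock": time; "q": joint angles; "qd": joint speeds; "tau": joint torques, N m; "position": TCP position; "tcp_rot": TCP orientation; "force": force on the tool from outside, world axes, zero at the start; "ft_torque": the same for the moment, N m; "width": opening from 0.0 (shut) to 1.0 (fully open).
Only numpy, scipy, OpenCV 4.12 (cv2) and the standard library are available. Lean on these libraries where they do the work, as an engineer would, in place of code of your own. Each camera call takes 0.05 s, during which the arm holds its last target.

## Working session

There is one attempt and no reset: what is moved stays moved. The work goes in short steps, Python scripts to look and compute and a shell command to move; the robot and the scene stay as the last step left them, time stands still between calls to the robot, and variables do not carry over. Pictures are saved under pics/ and viewed, and the job is handed in when it is done.

```bash
mkdir -p pics; ls; cat > h.py <<'E'
import numpy as np,cv2
from plant import robot
def cap(n,out=None):
    c=robot.capture(n)
    if out: cv2.imwrite('pics/'+out,c['img'][:,:,::-1])
    return c
def pts(c):
    z=c['range_z'];K=np.array(c['mtx']);h,w=z.shape
    u,v=np.meshgrid(np.arange(w),np.arange(h))
    P=np.stack([(u-K[0,2])/K[0,0]*z,(v-K[1,2])/K[1,1]*z,z],-1)
    T=np.array(c['world_from_camera']);return P@T[:3,:3].T+T[:3,3]
def ray(c,u,v,h):
    K=np.array(c['mtx']);T=np.array(c['world_from_camera'])
    d=T[:3,:3]@np.array([(u-K[0,2])/K[0,0],(v-K[1,2])/K[1,1],1]);o=T[:3,3]
    return o+d*(h-o[2])/d[2]
def st():
    s=robot.get_state()
    for k in('clock','position','tcp_rot','force','width','q'):print(k,np.round(s[k],4))
    return s
E
python3 - <<'E'
from h import *
a=cap('scene','s0.png');b=cap('top','t0.png');st()
for c in(a,b):print(np.round(c['mtx'],1),np.round(c['world_from_camera'],3))
np.savez('c0.npz',s=a['img'],sp=pts(a),t=b['img'],tp=pts(b))
E
```

```text
pics
clock 0.1
position [ 0.1699 -0.6265  0.23  ]
tcp_rot [-7.000e-04  7.943e-01 -6.075e-01 -1.000e-03]
force [-0.0729 -0.0036  0.7551]
width 1.003
q [ 1.2082  0.3838  0.0439  1.5994 -0.0179  1.1612 -0.0499]
[[378.3   0.  322. ]
 [  0.  378.3 199.7]
 [  0.    0.    1. ]] [[ 0.811  0.434 -0.392  0.941]
 [ 0.585 -0.588  0.558 -0.637]
 [ 0.012 -0.682 -0.731  0.923]
 [ 0.     0.     0.     1.   ]]
[[473.6   0.  324.4]
 [  0.  473.6 199.8]
 [  0.    0.    1. ]] [[-2.200e-02 -9.910e-01  1.350e-01  3.130e-01]
 [-1.000e+00  2.500e-02  1.400e-02 -1.000e-03]
 [-1.800e-02 -1.350e-01 -9.910e-01  1.603e+00]
 [ 0.000e+00  0.000e+00  0.000e+00  1.000e+00]]
```

View pics/s0.png

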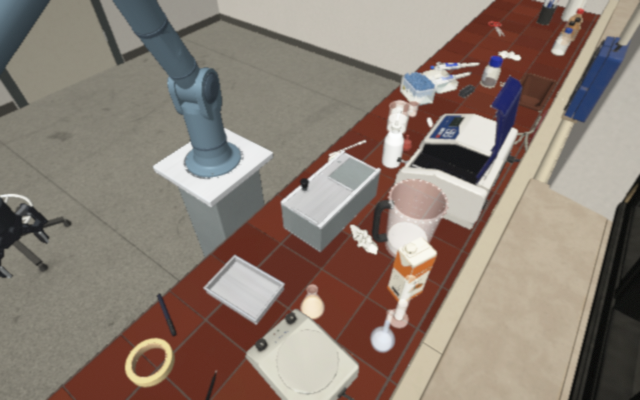

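View pics/t0.png

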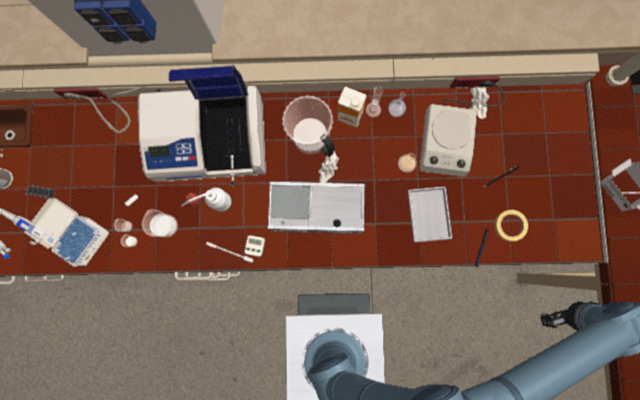

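Top view: the box is around px (316,207) with the knob at (337,223). The tray is at (430,214), the flask at (407,162), the timer at (255,245) and the wash bottle at (217,200). The scene view agrees. Next I'll measure positions.

```bash
python3 - <<'E'
from h import *
d=np.load('c0.npz')
P=d['tp'];img=d['t']
def rect(m,name):
    q=P[m][:,:2].astype(np.float32)
    r=cv2.minAreaRect(q);print(name,m.sum(),np.round(r[0],4),np.round(r[1],4),round(r[2],2),'z',np.round(np.median(P[m][:,2]),4))
z=P[:,:,2]
roi=np.zeros(z.shape,bool);roi[170:240,260:375]=1
for lo,hi in((.095,.13),(.105,.135)):
    m=roi&(z>lo)&(z<hi);rect(m,'box %g'%lo)
m=roi&(z>.14)&(z<.18);print('knob top',m.sum(),P[m].mean(0),P[m].min(0),P[m].max(0))
roi[:]=0;roi[180:250,400:460]=1
m=roi&(z>.018)&(z<.04);m=cv2.morphologyEx(m.astype(np.uint8),cv2.MORPH_OPEN,np.ones((2,2)))>0;rect(m,'trayrim')
Q=d['sp'];zz=Q[:,:,2]
roi=np.zeros(zz.shape,bool);roi[150:255,270:390]=1
m=roi&(zz>.108)&(zz<.13);r=cv2.minAreaRect(Q[m][:,:2].astype(np.float32));print('scene box',r)
m=roi&(zz>.14)&(zz<.18);print('knob',m.sum(),Q[m].mean(0),Q[m].min(0),Q[m].max(0))
c=cv2.resize(img[160:260,240:480],None,fx=3.3,fy=3.3,interpolation=cv2.INTER_CUBIC);cv2.imwrite('pics/t0c.png',c[:,:,::-1])
c=cv2.resize(d['s'][140:330,190:400],None,fx=3,fy=3,interpolation=cv2.INTER_CUBIC);cv2.imwrite('pics/s0c.png',c[:,:,::-1])
E
```

```text
box 0.095 4388 [0.4986 0.0472] [0.2995 0.1499] 86.93 z 0.115
box 0.105 4302 [0.4986 0.0469] [0.2995 0.149 ] 87.19 z 0.1151
knob top 57 [ 0.44014954 -0.01646671  0.15500754] [ 0.42948497 -0.02942135  0.14763709] [ 0.45171582 -0.00474253  0.16154514]
trayrim 300 [ 0.4457 -0.1964] [0.1875 0.433 ] 10.72 z 0.0198
scene box ((0.5689659118652344, 0.04306323081254959), (0.30441510677337646, 0.2863121032714844), 87.77444458007812)
knob 144 [ 0.58251831 -0.0138533   0.15687608] [ 0.43139593 -0.03200902  0.14004805] [0.70211816 0.03848682 0.17959618]
```

View pics/t0c.png

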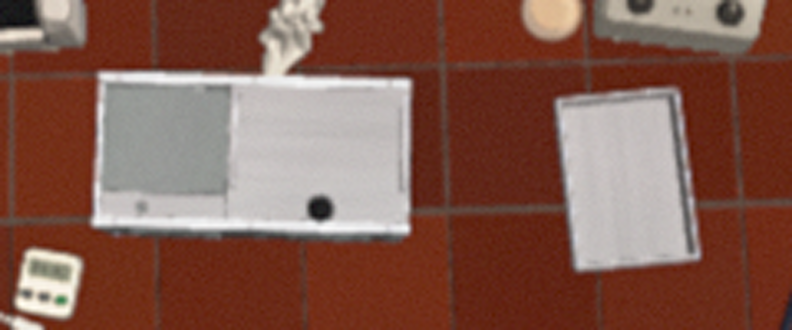

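View pics/s0c.png

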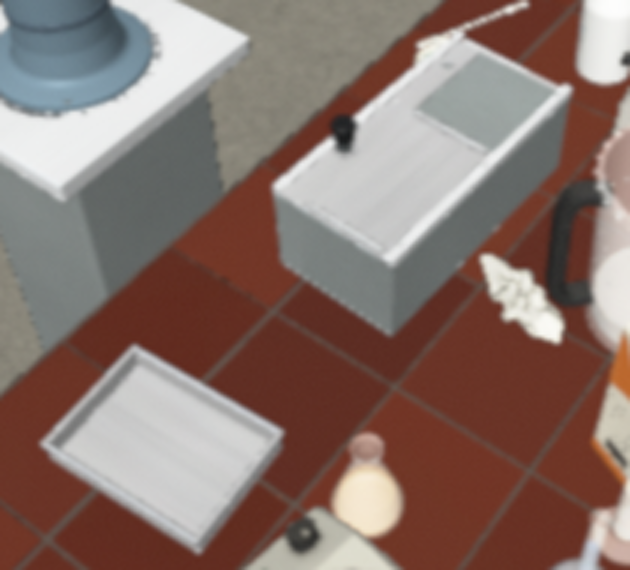

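```bash
python3 - <<'E'
from h import *
a=cap('scene');b=cap('top')
P=pts(b);z=P[:,:,2];img=b['img']
# box top edges: per-column extreme rows of region
roi=np.zeros(z.shape,bool);roi[170:240,260:375]=1
m=roi&(z>.100)&(z<.135)
yu=[];yl=[]
for u in range(274,360):
    r=np.where(m[:,u])[0]
    yu.append(ray(b,u,r.min()-.5,.122)); yl.append(ray(b,u,r.max()+.5,.122))
for n,l in(('back',yu),('front',yl)):
    l=np.array(l);p=np.polyfit(l[:,1],l[:,0],1);res=l[:,0]-np.polyval(p,l[:,1]);print(n,'yaw',-np.degrees(np.arctan(p[0])),'x at y=.047',np.polyval(p,.047),res.std())
l=[];r_=[]
for v in range(188,226):
    c=np.where(m[v])[0]; l.append(ray(b,c.min()-.5,v,.12));r_.append(ray(b,c.max()+.5,v,.12))
for n,k in(('left',l),('right',r_)):
    k=np.array(k);p=np.polyfit(k[:,0],k[:,1],1);print(n,'yaw',np.degrees(np.arctan(p[0])),'y at x=.4986',np.polyval(p,.4986))
# knob dark blob
for c,n,(v0,v1,u0,u1) in((b,'top',(212,234,325,350)),(a,'scene',(172,196,294,316))):
    g=c['img'].max(2)[v0:v1,u0:u1];k=(g<70).astype(np.uint8)
    N,lab,s,cen=cv2.connectedComponentsWithStats(k);i=1+s[1:,4].argmax();x,y,w,h,A=s[i];print(n,A,x+u0,y+v0,w,h,cen[i]+[u0,v0],'ray@.15',ray(c,cen[i][0]+u0,cen[i][1]+v0,.15),'@.145',ray(c,cen[i][0]+u0,cen[i][1]+v0,.145))
# tray: color low-sat light
hsv=cv2.cvtColor(img,cv2.COLOR_RGB2HSV)
k=np.zeros(z.shape,np.uint8);k[180:250,400:460]=(hsv[180:250,400:460,1]<70)
k=cv2.morphologyEx(k,cv2.MORPH_OPEN,np.ones((3,3)))
cs=max(cv2.findContours(k,0,2)[0],key=cv2.contourArea)[:,0]
W=np.array([ray(b,u,v,.028)[:2] for u,v in cs],np.float32);print('tray',cv2.minAreaRect(W))
E
```

```text
back yaw -2.8451105053348122 x at y=.047 0.5726218599005799 0.0010177509360529947
front yaw -3.0246902052923947 x at y=.047 0.4229927971528578 0.0009199910317880791
left yaw -2.8500918754789777 y at x=.4986 0.19619000143904644
right yaw -2.088112890339396 y at x=.4986 -0.10239971037235684
top 32 334 220 6 6 [336.5 222.5] ray@.15 [ 0.4405809  -0.01562897  0.15      ] @.145 [ 0.44101892 -0.015679    0.145     ]
scene 60 300 178 8 11 [303.78333333 182.63333333] ray@.15 [ 0.44388421 -0.02324633  0.15      ] @.145 [ 0.44066855 -0.0192766   0.145     ]
tray ((0.47388213872909546, -0.3271838426589966), (0.1788310408592224, 0.12996427714824677), 4.0709052085876465)
```

```bash
cat >> h.py <<'E'
from scipy.spatial.transform import Rotation as Ro
BOX=np.array([.498,.047]);YAW=np.radians(-2.9)
def b2w(x,y): c,s=np.cos(YAW),np.sin(YAW);return BOX+np.array([c*x-s*y,s*x+c*y])
def go(x,y,z,head=None):
    s=robot.get_state();w,a,b,c=s['tcp_rot'];R=Ro.from_quat([a,b,c,w]).as_matrix()
    d=R.T@(np.array([x,y,z])-s['position'])*100
    h=np.arctan2(R[1,0],R[0,0]);r=0
    if head is not None:
        r=-(np.radians(head)-h);r=(r+np.pi)%(2*np.pi)-np.pi
    print('clock %.2f pos'%s['clock'],np.round(s['position'],4),'head %.2f tilt %.2f'%(np.degrees(h),np.degrees(np.arccos(-R[2,2]))),'F',np.round(s['force'],2),'w %.3f'%s['width'],'q7 %.2f'%s['q'][6])
    print('dx %.2f dy %.2f dz %.2f roll %.3f'%(*d,r))
E
python3 -c "
from h import *
go(.44,-.017,.2,-92.9)"
```

```text
clock 0.20 pos [ 0.17   -0.6268  0.2304] head -74.82 tilt 0.10 F [ 0.14 -0.15  0.12] w 1.000 q7 -0.05
dx -51.77 dy -42.02 dz 3.12 roll 0.316
```

```bash
python3 -m crank '[{"grip":0.2,"dx":-25,"dy":-20,"dz":1,"roll":0.16},{"grip":0.2,"dx":-25,"dy":-20,"dz":1,"roll":0.16},{"grip":0.2,"dx":-25,"dy":-20,"dz":1,"roll":0.16},{"grip":0.2,"dx":-25,"dy":-20,"dz":1,"roll":0.16},{"grip":0.2,"dx":-25,"dy":-20,"dz":1,"roll":0.16}]' 40; python3 -c "
from h import *
go(.44,-.017,.2,-92.9)"
```

```text
clock: 0.82
position: [0.2952, -0.3388, 0.2215]
tcp_rot: [-0.0, 0.743, -0.669, 0.0]
force: [1.5, 0.2, -0.2]
width: 0.801
clock 0.82 pos [ 0.2952 -0.3388  0.2215] head -84.00 tilt 0.03 F [ 1.46  0.16 -0.24] w 0.801 q7 -0.71
dx -30.50 dy -17.76 dz 2.14 roll 0.155
```

```bash
python3 -m crank '[{"grip":0.2,"dx":-30.5,"dy":-17.8,"dz":2,"roll":0.155},{"grip":0.2,"dx":-30.5,"dy":-17.8,"dz":2,"roll":0.155},{"grip":0.2,"dx":-30.5,"dy":-17.8,"dz":2,"roll":0.155},{"grip":0.2,"dx":-30.5,"dy":-17.8,"dz":2,"roll":0.155},{"grip":0.2,"dx":-30.5,"dy":-17.8,"dz":2,"roll":0.155}]'; python3 -c "
from h import *
go(.44,-.017,.2,-92.9)"
```

```text
clock: 1.45
position: [0.4225, -0.0567, 0.2042]
tcp_rot: [0.0, -0.689, 0.725, -0.001]
force: [1.2, -0.7, 1.1]
width: 0.798
clock 1.45 pos [ 0.4225 -0.0567  0.2042] head -92.90 tilt 0.08 F [ 1.21 -0.74  1.1 ] w 0.798 q7 -1.58
dx -4.06 dy -1.55 dz 0.42 roll 0.000
```

```bash
python3 -m crank '[{"grip":0.2,"dx":-4.1,"dy":-1.5,"dz":0},{"grip":0.2,"dx":-4.1,"dy":-1.5,"dz":0},{"grip":0.2,"dx":-4.1,"dy":-1.5,"dz":0}]'; python3 -c "
from h import *
go(.44,-.017,.129,-92.9)
a=cap('scene')['img'][140:260,230:400];b=cap('top')['img'][170:250,260:380]
cv2.imwrite('pics/p1.png',np.vstack([cv2.resize(x[:,:,::-1],(640,w),interpolation=2) for x,w in((a,450),)]))
"
```

```text
clock 1.45 pos [ 0.4225 -0.0567  0.2042] head -92.90 tilt 0.08 F [ 1.21 -0.74  1.1 ] w 0.798 q7 -1.58
dx -4.06 dy -1.54 dz 7.52 roll 0.000invalid input at $[0]: expected keys grip, dx, dy, dz, roll
```

View pics/p1.png

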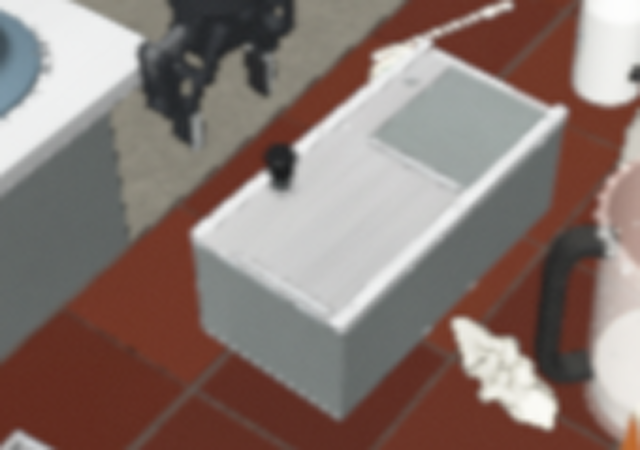

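The rows need every key, so that call was refused. The gripper is still short of the knob, which is at (280,165) in the crop, with the fingers at (190,130) and (260,80). I'll resend with all keys.

```bash
python3 -m crank '[{"grip":0.2,"dx":-4.1,"dy":-1.5,"dz":0,"roll":0},{"grip":0.2,"dx":-4.1,"dy":-1.5,"dz":0,"roll":0},{"grip":0.2,"dx":-4.1,"dy":-1.5,"dz":0,"roll":0}]'; python3 -c "
from h import *
go(.44,-.017,.129,-92.9)
a=cap('scene')['img'][140:260,230:400];b=cap('top')['img'][170:250,260:380]
cv2.imwrite('pics/p2.png',np.vstack([cv2.resize(x[:,:,::-1],(640,w),interpolation=2) for x,w in((a,450),)]))
"
```

```text
clock: 1.92
position: [0.4385, -0.019, 0.2038]
tcp_rot: [-0.0, -0.689, 0.725, 0.0]
force: [0.4, 0.1, -0.4]
width: 0.798
clock 1.93 pos [ 0.4385 -0.019   0.2038] head -92.88 tilt 0.06 F [ 0.39  0.14 -0.36] w 0.798 q7 -1.69
dx -0.21 dy -0.14 dz 7.48 roll 0.000
```

View pics/p2.png

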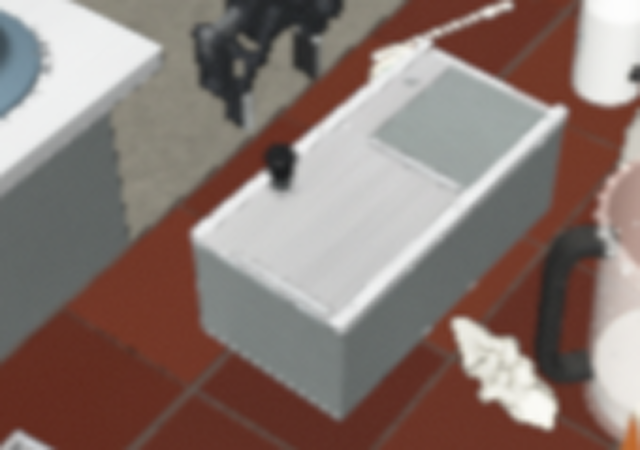

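```bash
python3 -m crank '[{"grip":0.2,"dx":-0.2,"dy":-0.15,"dz":4,"roll":0},{"grip":0.2,"dx":-0.2,"dy":-0.15,"dz":7.4,"roll":0},{"grip":0.2,"dx":-0.2,"dy":-0.15,"dz":7.4,"roll":0},{"grip":0.2,"dx":-0.2,"dy":-0.15,"dz":7.4,"roll":0}]'; python3 -c "
from h import *
go(.44,-.017,.129,-92.9)
a=cap('scene')['img'][140:260,230:400];b=cap('top')['img'][170:250,260:380]
cv2.imwrite('pics/p3.png',np.vstack([cv2.resize(x[:,:,::-1],(640,w),interpolation=2) for x,w in((a,450),)]))
"
```

```text
clock: 2.52
position: [0.4413, -0.0169, 0.1309]
tcp_rot: [0.0, -0.689, 0.725, -0.001]
force: [0.5, 0.5, 0.1]
width: 0.8
clock 2.52 pos [ 0.4413 -0.0169  0.1309] head -92.95 tilt 0.08 F [0.46 0.45 0.12] w 0.800 q7 -1.77
dx 0.01 dy 0.13 dz 0.19 roll -0.001
```

View pics/p3.png

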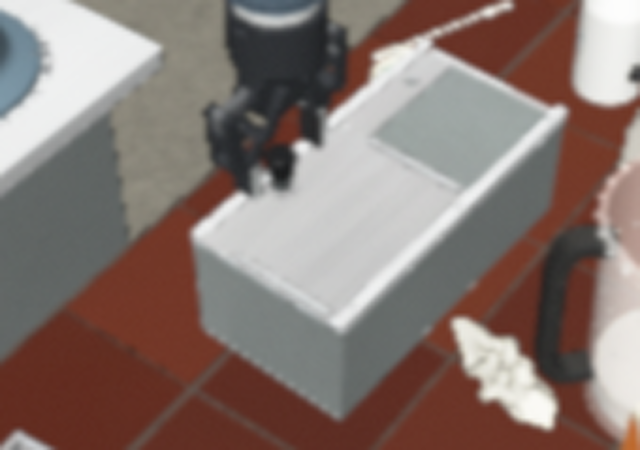

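```bash
python3 -m crank '[{"grip":1,"dx":0,"dy":0,"dz":0.1,"roll":0},{"grip":1,"dx":0,"dy":0,"dz":0.1,"roll":0},{"grip":1,"dx":0,"dy":0,"dz":0.1,"roll":0},{"grip":1,"dx":0,"dy":0,"dz":0.1,"roll":0},{"grip":1,"dx":0,"dy":0,"dz":0.1,"roll":0}]' 25; python3 -c "
from h import *
go(.44,-.017,.129,-92.9)
a=cap('scene')['img'][140:260,230:400]
cv2.imwrite('pics/p4.png',np.vstack([cv2.resize(x[:,:,::-1],(640,w),interpolation=2) for x,w in((a,450),)]))
"
```

```text
clock: 3.25
position: [0.441, -0.0165, 0.1296]
tcp_rot: [0.0, -0.689, 0.725, -0.0]
force: [-2.1, -0.5, 6.4]
width: 0.291
clock 3.25 pos [ 0.441  -0.0165  0.1296] head -92.88 tilt 0.04 F [-2.05 -0.53  6.37] w 0.291 q7 -1.77
dx 0.06 dy 0.09 dz 0.06 roll 0.000
```

View pics/p4.png

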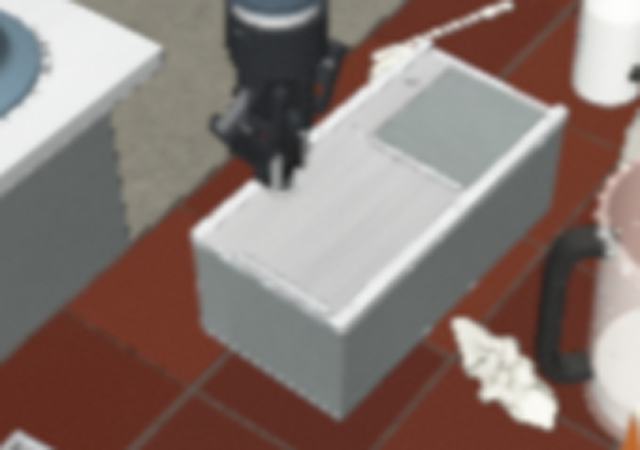

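```bash
python3 -m crank '[{"grip":1,"dx":0,"dy":0,"dz":-0.4,"roll":0},{"grip":1,"dx":0,"dy":0,"dz":-0.8,"roll":0},{"grip":1,"dx":0,"dy":0,"dz":-1.1,"roll":0},{"grip":1,"dx":0,"dy":0,"dz":-1.1,"roll":0}]' 60; python3 -c "
from h import *
go(.44,-.017,.129,-92.9)"
```

```text
clock: 3.8
position: [0.4409, -0.0164, 0.1396]
tcp_rot: [0.0, -0.689, 0.725, -0.0]
force: [5.7, -1.0, -10.5]
width: 0.276
clock 3.80 pos [ 0.4409 -0.0164  0.1396] head -92.88 tilt 0.06 F [  5.68  -1.03 -10.51] w 0.276 q7 -1.76
dx 0.06 dy 0.08 dz 1.06 roll 0.000
```

```bash
python3 -m crank '[{"grip":1,"dx":-1.5,"dy":0,"dz":0,"roll":0},{"grip":1,"dx":-4,"dy":0,"dz":0,"roll":0},{"grip":1,"dx":-6.5,"dy":0,"dz":0,"roll":0},{"grip":1,"dx":-9,"dy":0,"dz":0,"roll":0},{"grip":1,"dx":-9,"dy":0,"dz":0,"roll":0}]'; python3 -c "
from h import *
go(*(b2w(0,.172)-BOX+[.4409,-.0164]),.1396,-92.9)"
```

```text
clock: 4.42
position: [0.4454, 0.0761, 0.1397]
tcp_rot: [0.001, -0.69, 0.723, 0.0]
force: [5.2, 0.5, -10.0]
width: 0.277
clock 4.42 pos [0.4454 0.0761 0.1397] head -92.67 tilt 0.14 F [ 5.16  0.47 -9.95] w 0.277 q7 -1.99
dx -7.94 dy -0.05 dz 0.02 roll 0.004
```

```bash
python3 -m crank '[{"grip":1,"dx":-2.5,"dy":0,"dz":0,"roll":0},{"grip":1,"dx":-5,"dy":0,"dz":0,"roll":0},{"grip":1,"dx":-7.5,"dy":0,"dz":0,"roll":0},{"grip":1,"dx":-8,"dy":0,"dz":0,"roll":0},{"grip":1,"dx":-8,"dy":0,"dz":0,"roll":0}]'; python3 -c "
from h import *
go(*(b2w(0,.172)-BOX+[.4409,-.0164]),.1396,-92.9)
a=cap('scene')['img'][140:260,230:400]
cv2.imwrite('pics/p5.png',np.vstack([cv2.resize(x[:,:,::-1],(640,w),interpolation=2) for x,w in((a,450),)]))"
```

```text
clock: 5.05
position: [0.4493, 0.1537, 0.1393]
tcp_rot: [0.0, -0.689, 0.724, 0.0]
force: [5.1, 0.3, -10.1]
width: 0.276
clock 5.05 pos [0.4493 0.1537 0.1393] head -92.83 tilt 0.03 F [  5.05   0.27 -10.07] w 0.276 q7 -2.19
dx -0.17 dy -0.03 dz -0.03 roll 0.001
```

View pics/p5.png

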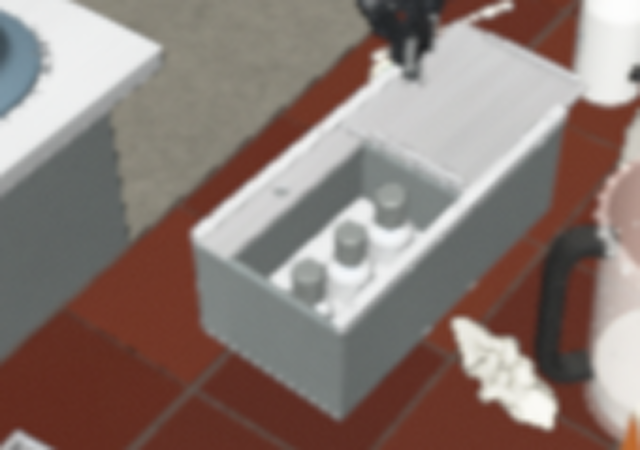

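The hatch has slid open over the deck and the three caps are visible at about (390,205), (350,240) and (310,280) in the crop. By odometry it is 1.7 mm short of the hole, so I'll make that up and lower the knob.

```bash
python3 -m crank '[{"grip":1,"dx":-0.15,"dy":0,"dz":0,"roll":0},{"grip":1,"dx":-0.15,"dy":0,"dz":0.5,"roll":0},{"grip":1,"dx":-0.15,"dy":0,"dz":1,"roll":0},{"grip":1,"dx":-0.15,"dy":0,"dz":1,"roll":0}]'; python3 -c "
from h import *
go(*(b2w(0,.172)-BOX+[.4409,-.0164]),.1296,-92.9)"
```

```text
clock: 5.6
position: [0.4493, 0.1549, 0.13]
tcp_rot: [-0.0, -0.689, 0.725, -0.0]
force: [3.2, -1.8, -6.2]
width: 0.274
clock 5.60 pos [0.4493 0.1549 0.13  ] head -92.88 tilt 0.01 F [ 3.17 -1.82 -6.25] w 0.274 q7 -2.20
dx -0.05 dy -0.02 dz 0.04 roll 0.000
```

```bash
python3 -m crank '[{"grip":0.2,"dx":0,"dy":0,"dz":0,"roll":0},{"grip":0.2,"dx":0,"dy":0,"dz":0,"roll":0},{"grip":0.2,"dx":0,"dy":0,"dz":0,"roll":0},{"grip":0.2,"dx":0,"dy":0,"dz":-6,"roll":0},{"grip":0.2,"dx":0,"dy":0,"dz":-9,"roll":0}]'; python3 -c "
from h import *
for y in(-.114,-.062,-.01): print(b2w(.012,y))
go(*b2w(.012,-.01),.23,-2.9)
c=cap('scene','s6.png');a=c['img'][140:260,230:400]
cv2.imwrite('pics/p6.png',np.vstack([cv2.resize(x[:,:,::-1],(640,w),interpolation=2) for x,w in((a,450),)]))
c=cap('top','t6.png');cv2.imwrite('pics/p6t.png',cv2.resize(c['img'][170:240,250:380,::-1],None,fx=6,fy=6,interpolation=2))
P=pts(c);z=P[:,:,2];R=np.zeros(z.shape,bool);R[185:225,310:365]=1
m=(R&(z>.095)&(z<.112)).astype(np.uint8)
N,l,s,ce=cv2.connectedComponentsWithStats(m)
for i in range(1,N):
  if s[i,4]>8: print(s[i],P[l==i].mean(0))
"
```

```text
clock: 6.22
position: [0.4501, 0.1561, 0.2227]
tcp_rot: [0.002, -0.689, 0.724, -0.001]
force: [0.3, -0.3, -0.2]
width: 0.8
[ 0.50421704 -0.06746112]
[ 0.50684787 -0.01552772]
[0.5094787  0.03640569]
clock 6.22 pos [0.4501 0.1561 0.2227] head -92.83 tilt 0.19 F [ 0.35 -0.28 -0.24] w 0.800 q7 -2.10
dx 11.66 dy -6.53 dz -0.73 roll -1.570
[322 186  11   2  15] [0.56144055 0.00964296 0.10461568]
[339 186  18   2  27] [ 0.55860185 -0.05309636  0.10565326]
[310 195   2   8  12] [0.52345789 0.06471671 0.10443963]
[361 195   3  20  43] [ 0.50109181 -0.09844806  0.10722032]
[316 199   8   8  47] [0.50913437 0.03607199 0.10651006]
[332 199   9   9  55] [ 0.50723056 -0.0156325   0.10691454]
[349 199   8   9  49] [ 0.50434433 -0.06743751  0.10722337]
[361 215   3  10  16] [ 0.45096364 -0.09683446  0.10896193]
[310 218  20   7  60] [0.44959027 0.03789577 0.10903942]
[328 219  16   6  39] [ 0.44637165 -0.01216515  0.10772006]
[343 220  17   5  42] [ 0.4455145  -0.06340573  0.10915702]
```

View pics/p6.png

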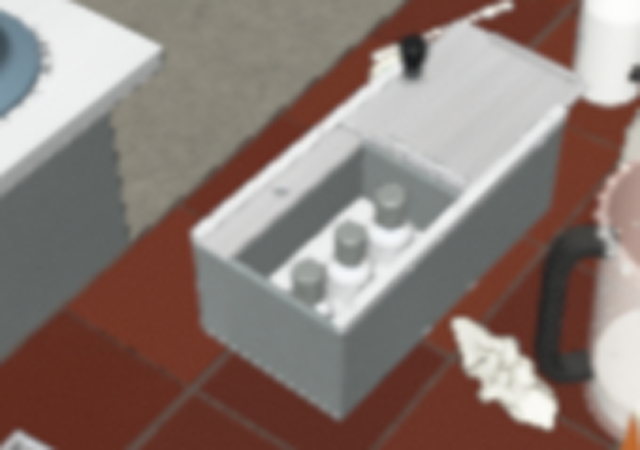

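View pics/p6t.png

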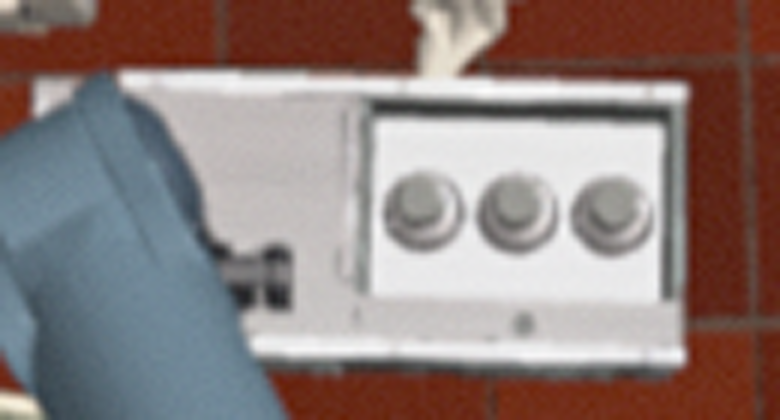

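```bash
python3 -m crank '[{"grip":0.4,"dx":2,"dy":-1,"dz":-1,"roll":-0.18},{"grip":0.4,"dx":6,"dy":-3,"dz":-1,"roll":-0.36},{"grip":0.4,"dx":11.6,"dy":-6.5,"dz":-1,"roll":-0.9},{"grip":0.4,"dx":11.6,"dy":-6.5,"dz":-1,"roll":-0.9},{"grip":0.4,"dx":11.6,"dy":-6.5,"dz":-1,"roll":-0.9}]'; python3 -c "
from h import *
go(*b2w(.012,-.01),.23,-2.9)"
```

```text
clock: 6.95
position: [0.5077, 0.0343, 0.2285]
tcp_rot: [0.0, 0.936, -0.352, -0.001]
force: [0.9, 0.4, 0.3]
width: 0.596
clock 6.95 pos [0.5077 0.0343 0.2285] head -41.16 tilt 0.16 F [0.9  0.41 0.28] w 0.596 q7 -0.96
dx -0.01 dy -0.27 dz -0.15 roll -0.668
```

```bash
python3 -m crank '[{"grip":0.4,"dx":0,"dy":-0.3,"dz":0,"roll":-0.668},{"grip":0.4,"dx":0,"dy":-0.3,"dz":0,"roll":-0.668},{"grip":0.4,"dx":0,"dy":-0.3,"dz":0,"roll":-0.668},{"grip":0.4,"dx":0,"dy":-0.3,"dz":0,"roll":-0.668},{"grip":0.4,"dx":0,"dy":-0.3,"dz":0,"roll":-0.668}]'; python3 -c "
from h import *
go(*b2w(.012,-.01),.078,-2.9)"
```

```text
clock: 7.58
position: [0.5094, 0.0383, 0.2289]
tcp_rot: [-0.0, 1.0, -0.027, -0.001]
force: [-0.7, 0.0, 0.9]
width: 0.598
clock 7.58 pos [0.5094 0.0383 0.2289] head -3.09 tilt 0.13 F [-0.69  0.04  0.88] w 0.598 q7 -0.33
dx 0.05 dy 0.19 dz 15.09 roll -0.003
```

```bash
python3 -m crank '[{"grip":0.4,"dx":0.05,"dy":0.15,"dz":5,"roll":0},{"grip":0.4,"dx":0.05,"dy":0.15,"dz":10,"roll":0},{"grip":0.4,"dx":0.05,"dy":0.15,"dz":13,"roll":0},{"grip":0.4,"dx":0.05,"dy":0.15,"dz":15,"roll":0},{"grip":0.4,"dx":0.05,"dy":0.15,"dz":15,"roll":0}]'; python3 -c "
from h import *
go(*b2w(.012,-.01),.078,-2.9)"
```

```text
clock: 8.2
position: [0.5093, 0.0366, 0.0786]
tcp_rot: [-0.0, 1.0, -0.027, -0.002]
force: [-0.6, -0.1, -0.3]
width: 0.597
clock 8.20 pos [0.5093 0.0366 0.0786] head -3.06 tilt 0.20 F [-0.55 -0.11 -0.29] w 0.597 q7 -0.48
dx 0.01 dy 0.02 dz 0.06 roll -0.003
```

```bash
python3 -m crank '[{"grip":1,"dx":0,"dy":0,"dz":0,"roll":0},{"grip":1,"dx":0,"dy":0,"dz":0,"roll":0},{"grip":1,"dx":0,"dy":0,"dz":0,"roll":0},{"grip":1,"dx":0,"dy":0,"dz":0,"roll":0}]' 40;  python3 -m crank '[{"grip":1,"dx":0,"dy":0,"dz":-1,"roll":0},{"grip":1,"dx":0,"dy":0,"dz":-2,"roll":0},{"grip":1,"dx":0,"dy":0,"dz":-2,"roll":0},{"grip":1,"dx":0,"dy":0,"dz":-2,"roll":0},{"grip":1,"dx":0,"dy":0,"dz":-2,"roll":0}]'; python3 -c "
from h import *
go(*b2w(.012,-.01),.078,-2.9)
F=[]
for i in range(8): cap('top'); F.append(robot.get_state()['force'])
print(np.round(np.array(F),2),np.mean(F,0))"
```

```text
clock: 8.7
position: [0.5118, 0.0369, 0.0816]
tcp_rot: [0.0, 1.0, -0.027, 0.001]
force: [-1.0, -0.5, 6.3]
width: 0.286
clock: 9.32
position: [0.5102, 0.0365, 0.0995]
tcp_rot: [0.0, 1.0, -0.027, -0.001]
force: [0.2, -0.6, -3.5]
width: 0.284
clock 9.32 pos [0.5102 0.0365 0.0995] head -3.04 tilt 0.06 F [ 0.16 -0.57 -3.52] w 0.284 q7 -0.46
dx -0.07 dy 0.01 dz 2.15 roll -0.002
[[-0.59 -0.38 -3.48]
 [ 0.2  -0.45 -3.58]
 [-1.02 -0.73 -3.36]
 [-0.03  0.12 -3.15]
 [ 0.28 -0.   -2.09]
 [ 0.63  0.21 -3.8 ]
 [-0.07  0.52 -2.8 ]
 [ 0.49 -0.69 -3.09]] [-0.01266951 -0.17562935 -3.17033427]
```

```bash
python3 -m crank '[{"grip":1,"dx":0,"dy":0,"dz":1,"roll":0},{"grip":1,"dx":0,"dy":0,"dz":1.7,"roll":0},{"grip":1,"dx":0,"dy":0,"dz":1.8,"roll":0},{"grip":1,"dx":0,"dy":0,"dz":1.8,"roll":0}]'; python3 -c "
from h import *
go(*b2w(.012,-.01),.082,-2.9)"
```

```text
clock: 10.22
position: [0.5103, 0.0366, 0.0817]
tcp_rot: [0.0, 1.0, -0.026, -0.0]
force: [-0.9, 0.5, -2.6]
width: 0.286
clock 10.22 pos [0.5103 0.0366 0.0817] head -3.03 tilt 0.05 F [-0.88  0.54 -2.59] w 0.286 q7 -0.48
dx -0.08 dy 0.02 dz -0.03 roll -0.002
```

```bash
python3 -m crank '[{"grip":1,"dx":0,"dy":0,"dz":0.15,"roll":0},{"grip":1,"dx":0,"dy":0,"dz":0.25,"roll":0},{"grip":1,"dx":0,"dy":0,"dz":0.25,"roll":0}]'; python3 -c "
from h import *
go(*b2w(.012,-.01),.082,-2.9)"
```

```text
clock: 10.6
position: [0.5108, 0.0368, 0.0816]
tcp_rot: [0.001, 1.0, -0.026, -0.0]
force: [-6.3, -0.6, 12.4]
width: 0.282
clock 10.60 pos [0.5108 0.0368 0.0816] head -3.03 tilt 0.11 F [-6.26 -0.63 12.38] w 0.282 q7 -0.48
dx -0.12 dy 0.05 dz -0.04 roll -0.002
```

```bash
python3 -m crank '[{"grip":0.4,"dx":0,"dy":0,"dz":0,"roll":0},{"grip":0.4,"dx":0,"dy":0,"dz":0,"roll":0},{"grip":0.4,"dx":0,"dy":0,"dz":0,"roll":0},{"grip":0.4,"dx":0,"dy":0,"dz":-4,"roll":0},{"grip":0.4,"dx":0,"dy":0,"dz":-6,"roll":0}]'; python3 -c "
from h import *
go(*b2w(.012,-.062),.14,-2.9)"
```

```text
clock: 11.22
position: [0.5119, 0.0369, 0.1411]
tcp_rot: [-0.0, 1.0, -0.026, 0.001]
force: [0.1, -0.3, 1.3]
width: 0.604
clock 11.22 pos [0.5119 0.0369 0.1411] head -3.03 tilt 0.16 F [ 0.07 -0.3   1.34] w 0.604 q7 -0.41
dx -0.22 dy 5.26 dz 0.11 roll -0.002
```

```bash
python3 -m crank '[{"grip":0.4,"dx":-0.2,"dy":3,"dz":0,"roll":0},{"grip":0.4,"dx":-0.2,"dy":5.25,"dz":0,"roll":0},{"grip":0.4,"dx":-0.2,"dy":5.25,"dz":0,"roll":0},{"grip":0.4,"dx":-0.2,"dy":5.25,"dz":0,"roll":0}]'; python3 -c "
from h import *
go(*b2w(.012,-.062),.081,-2.9)"
```

```text
clock: 11.72
position: [0.506, -0.0146, 0.1395]
tcp_rot: [-0.0, 1.0, -0.026, 0.0]
force: [-0.2, 1.1, -0.1]
width: 0.601
clock 11.72 pos [ 0.506  -0.0146  0.1395] head -2.99 tilt 0.05 F [-0.19  1.08 -0.14] w 0.601 q7 -0.30
dx 0.09 dy 0.10 dz 5.85 roll -0.002
```

```bash
python3 -m crank '[{"grip":0.4,"dx":0.1,"dy":0.1,"dz":3,"roll":0},{"grip":0.4,"dx":0.1,"dy":0.1,"dz":5.8,"roll":0},{"grip":0.4,"dx":0.1,"dy":0.1,"dz":5.8,"roll":0}]'; python3 -m crank '[{"grip":1,"dx":0,"dy":0,"dz":0,"roll":0},{"grip":1,"dx":0,"dy":0,"dz":0,"roll":0},{"grip":1,"dx":0,"dy":0,"dz":0,"roll":0},{"grip":1,"dx":0,"dy":0,"dz":0,"roll":0}]' 40;  python3 -m crank '[{"grip":1,"dx":0,"dy":0,"dz":-1,"roll":0},{"grip":1,"dx":0,"dy":0,"dz":-2,"roll":0},{"grip":1,"dx":0,"dy":0,"dz":-2,"roll":0},{"grip":1,"dx":0,"dy":0,"dz":-2,"roll":0},{"grip":1,"dx":0,"dy":0,"dz":-2,"roll":0}]'; python3 -c "
from h import *
go(*b2w(.012,-.062),.081,-2.9)
F=[]
for i in range(8): cap('top'); F.append(robot.get_state()['force'])
print(np.mean(F,0),np.std(F,0))"
```

```text
clock: 12.1
position: [0.5046, -0.015, 0.0795]
tcp_rot: [-0.001, 1.0, -0.025, -0.003]
force: [-0.6, 0.1, 0.5]
width: 0.6
clock: 12.6
position: [0.5083, -0.0162, 0.0829]
tcp_rot: [-0.0, 1.0, -0.026, 0.002]
force: [0.2, 0.4, 5.7]
width: 0.282
clock: 13.22
position: [0.5062, -0.017, 0.101]
tcp_rot: [0.0, 1.0, -0.027, -0.001]
force: [-0.3, -0.5, -3.6]
width: 0.286
clock 13.22 pos [ 0.5062 -0.017   0.101 ] head -3.05 tilt 0.08 F [-0.31 -0.46 -3.64] w 0.286 q7 -0.34
dx 0.06 dy -0.15 dz 2.00 roll -0.003
[-0.16954849 -0.02467091 -3.35305314] [0.33139639 0.40510268 0.36080578]
```

```bash
python3 -m crank '[{"grip":1,"dx":0,"dy":0,"dz":1,"roll":0},{"grip":1,"dx":0,"dy":0,"dz":1.8,"roll":0},{"grip":1,"dx":0,"dy":0,"dz":2,"roll":0},{"grip":1,"dx":0,"dy":0,"dz":2,"roll":0}]'; python3 -c "
from h import *
go(*b2w(.012,-.062),.082,-2.9)"
```

```text
clock: 14.12
position: [0.5069, -0.0167, 0.0829]
tcp_rot: [0.001, 1.0, -0.026, -0.001]
force: [-3.9, -0.4, 11.2]
width: 0.288
clock 14.12 pos [ 0.5069 -0.0167  0.0829] head -3.04 tilt 0.12 F [-3.91 -0.36 11.15] w 0.288 q7 -0.36
dx -0.02 dy -0.12 dz 0.09 roll -0.002
```

```bash
python3 -m crank '[{"grip":0.4,"dx":0,"dy":0,"dz":0,"roll":0},{"grip":0.4,"dx":0,"dy":0,"dz":0,"roll":0},{"grip":0.4,"dx":0,"dy":0,"dz":0,"roll":0},{"grip":0.4,"dx":0,"dy":0,"dz":-4,"roll":0},{"grip":0.4,"dx":0,"dy":0,"dz":-6,"roll":0}]'; python3 -m crank '[{"grip":0.4,"dx":0,"dy":3,"dz":0,"roll":0},{"grip":0.4,"dx":0,"dy":5.15,"dz":0,"roll":0},{"grip":0.4,"dx":0,"dy":5.15,"dz":0,"roll":0},{"grip":0.4,"dx":0,"dy":5.15,"dz":0,"roll":0}]'; python3 -c "
from h import *
go(*b2w(.012,-.114),.081,-2.9)"
```

```text
clock: 14.75
position: [0.5078, -0.0165, 0.1429]
tcp_rot: [-0.0, 1.0, -0.026, 0.001]
force: [0.2, -0.2, -0.4]
width: 0.598
clock: 15.25
position: [0.5041, -0.067, 0.1413]
tcp_rot: [-0.0, 1.0, -0.026, -0.0]
force: [-0.0, 1.4, 1.1]
width: 0.604
clock 15.25 pos [ 0.5041 -0.067   0.1413] head -2.99 tilt 0.06 F [-0.03  1.35  1.12] w 0.604 q7 -0.19
dx 0.01 dy 0.05 dz 6.03 roll -0.002
```

```bash
python3 -m crank '[{"grip":0.4,"dx":0,"dy":0,"dz":3,"roll":0},{"grip":0.4,"dx":0,"dy":0,"dz":5.8,"roll":0},{"grip":0.4,"dx":0,"dy":0,"dz":5.8,"roll":0}]'; python3 -m crank '[{"grip":1,"dx":0,"dy":0,"dz":0,"roll":0},{"grip":1,"dx":0,"dy":0,"dz":0,"roll":0},{"grip":1,"dx":0,"dy":0,"dz":0,"roll":0},{"grip":1,"dx":0,"dy":0,"dz":0,"roll":0}]' 40;  python3 -m crank '[{"grip":1,"dx":0,"dy":0,"dz":-1,"roll":0},{"grip":1,"dx":0,"dy":0,"dz":-2,"roll":0},{"grip":1,"dx":0,"dy":0,"dz":-2,"roll":0},{"grip":1,"dx":0,"dy":0,"dz":-2,"roll":0},{"grip":1,"dx":0,"dy":0,"dz":-2,"roll":0}]'; python3 -c "
from h import *
go(*b2w(.012,-.114),.081,-2.9)
F=[]
for i in range(8): cap('top'); F.append(robot.get_state()['force'])
print(np.mean(F,0),np.std(F,0))"
```

```text
clock: 15.62
position: [0.5019, -0.0662, 0.0815]
tcp_rot: [-0.001, 1.0, -0.025, -0.003]
force: [0.2, -0.5, 1.1]
width: 0.601
clock: 16.12
position: [0.5056, -0.068, 0.0849]
tcp_rot: [0.0, 1.0, -0.026, 0.002]
force: [-0.1, 0.6, 5.0]
width: 0.287
clock: 16.75
position: [0.5036, -0.0682, 0.1031]
tcp_rot: [-0.0, 1.0, -0.027, -0.001]
force: [0.3, -1.3, -1.5]
width: 0.288
clock 16.75 pos [ 0.5036 -0.0682  0.1031] head -3.04 tilt 0.06 F [ 0.28 -1.26 -1.52] w 0.288 q7 -0.23
dx 0.06 dy -0.08 dz 2.21 roll -0.002
[ 0.02012476 -0.00582126 -1.47242358] [0.53587217 0.50249777 0.53979232]
```

```bash
python3 -m crank '[{"grip":1,"dx":0,"dy":0,"dz":-4,"roll":0},{"grip":1,"dx":0,"dy":0,"dz":-9,"roll":0},{"grip":1,"dx":0,"dy":0,"dz":-13,"roll":0},{"grip":1,"dx":0,"dy":0,"dz":-13,"roll":0}]'; python3 -c "
from h import *
go(.474,-.327,.235,-2.9)
c=cap('scene','s7.png');cv2.imwrite('pics/p7.png',cv2.resize(c['img'][120:330,190:420,::-1],None,fx=2.8,fy=2.8,interpolation=2))"
```

```text
clock: 17.65
position: [0.5072, -0.0681, 0.2375]
tcp_rot: [0.001, 1.0, -0.026, 0.004]
force: [-0.9, 0.1, -1.9]
width: 0.286
clock 17.65 pos [ 0.5072 -0.0681  0.2375] head -3.03 tilt 0.51 F [-0.85  0.12 -1.94] w 0.286 q7 -0.10
dx -1.95 dy 26.02 dz 0.28 roll -0.002
```

View pics/p7.png

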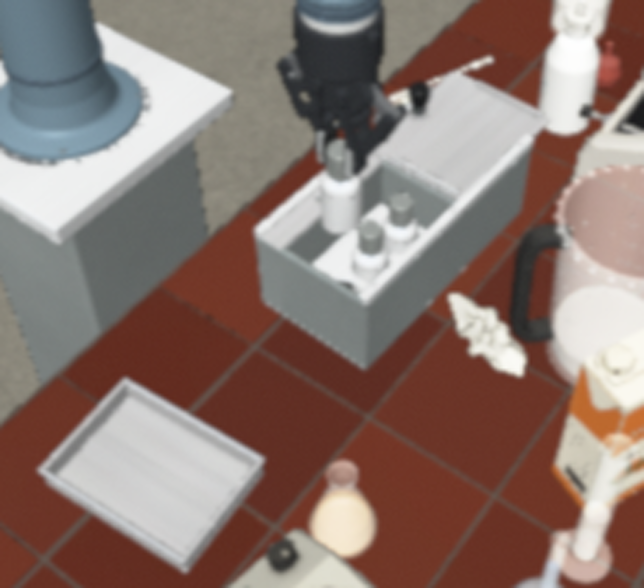

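The cartridge hangs upright from the gripper at (340,195), clear of the box. The other two are seated at (372,255) and (402,230). Next I'll move it over the tray.

```bash
python3 -m crank '[{"grip":1,"dx":-0.3,"dy":3,"dz":0,"roll":0},{"grip":1,"dx":-0.6,"dy":8,"dz":0,"roll":0},{"grip":1,"dx":-1,"dy":13,"dz":0,"roll":0},{"grip":1,"dx":-1.4,"dy":18,"dz":0,"roll":0},{"grip":1,"dx":-1.7,"dy":22,"dz":0,"roll":0}]'; python3 -m crank '[{"grip":1,"dx":-0.2,"dy":4,"dz":0,"roll":0},{"grip":1,"dx":-0.2,"dy":4,"dz":0,"roll":0},{"grip":1,"dx":-0.2,"dy":4,"dz":0,"roll":0}]'; python3 -c "
from h import *
go(.474,-.327,.078,-2.9)"
```

```text
clock: 18.32
position: [0.4731, -0.2888, 0.2307]
tcp_rot: [-0.001, 1.0, -0.027, -0.002]
force: [0.4, -0.1, -1.5]
width: 0.286
clock: 18.7
position: [0.4705, -0.3255, 0.2314]
tcp_rot: [-0.002, 1.0, -0.026, -0.001]
force: [0.0, 0.4, -0.9]
width: 0.286
clock 18.70 pos [ 0.4705 -0.3255  0.2314] head -3.03 tilt 0.25 F [ 0.01  0.36 -0.95] w 0.286 q7 0.36
dx 0.41 dy 0.17 dz 15.33 roll -0.002
```

```bash
python3 -m crank '[{"grip":1,"dx":0.3,"dy":0.1,"dz":5,"roll":0},{"grip":1,"dx":0.3,"dy":0.1,"dz":10,"roll":0},{"grip":1,"dx":0.3,"dy":0.1,"dz":13.5,"roll":0},{"grip":1,"dx":0.3,"dy":0.1,"dz":14.6,"roll":0},{"grip":1,"dx":0.3,"dy":0.1,"dz":14.6,"roll":0}]'; python3 -m crank '[{"grip":1,"dx":0,"dy":0,"dz":0.3,"roll":0},{"grip":1,"dx":0,"dy":0,"dz":0.5,"roll":0},{"grip":1,"dx":0,"dy":0,"dz":0.5,"roll":0}]'; python3 -c "
from h import *
go(.474,-.327,.078,-2.9)"
```

```text
clock: 19.32
position: [0.4746, -0.3266, 0.0872]
tcp_rot: [-0.001, 1.0, -0.026, -0.0]
force: [-0.1, 0.2, -0.9]
width: 0.29
clock: 19.7
position: [0.4747, -0.3283, 0.0832]
tcp_rot: [0.0, 1.0, -0.027, 0.0]
force: [-0.3, -0.0, -0.9]
width: 0.283
clock 19.70 pos [ 0.4747 -0.3283  0.0832] head -3.05 tilt 0.07 F [-0.26 -0.02 -0.89] w 0.283 q7 0.26
dx -0.08 dy -0.13 dz 0.52 roll -0.003
```

```bash
python3 -m crank '[{"grip":1,"dx":0,"dy":0,"dz":0.2,"roll":0},{"grip":1,"dx":0,"dy":0,"dz":0.4,"roll":0},{"grip":1,"dx":0,"dy":0,"dz":0.4,"roll":0},{"grip":1,"dx":0,"dy":0,"dz":0.4,"roll":0}]'; python3 -c "
from h import *
go(.474,-.327,.078,-2.9)
c=cap('scene','s8.png');cv2.imwrite('pics/p8.png',cv2.resize(c['img'][120:330,190:420,::-1],None,fx=2.8,fy=2.8,interpolation=2))"
```

```text
clock: 20.2
position: [0.4743, -0.3279, 0.0784]
tcp_rot: [-0.0, 1.0, -0.026, -0.0]
force: [-0.3, 0.2, -0.1]
width: 0.287
clock 20.20 pos [ 0.4743 -0.3279  0.0784] head -3.03 tilt 0.01 F [-0.34  0.21 -0.13] w 0.287 q7 0.26
dx -0.04 dy -0.09 dz 0.04 roll -0.002
```

View pics/p8.png

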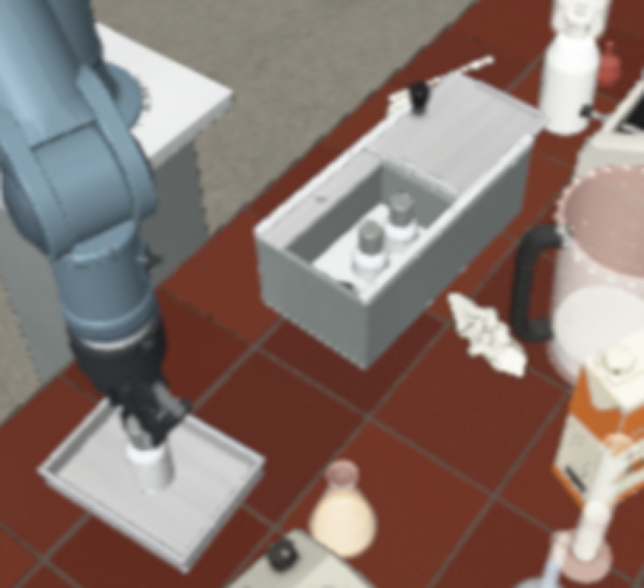

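The cartridge is upright over the tray at (155,470) and the force shows it is just about to touch. I'll lower it to firm contact before letting go.

```bash
python3 -m crank '[{"grip":1,"dx":0,"dy":0,"dz":0.1,"roll":0},{"grip":1,"dx":0,"dy":0,"dz":0.15,"roll":0},{"grip":1,"dx":0,"dy":0,"dz":0.15,"roll":0}]'; python3 -c "
from h import *
go(.474,-.327,.078,-2.9)"
```

```text
clock: 20.62
position: [0.4747, -0.3282, 0.0779]
tcp_rot: [0.0, 1.0, -0.026, 0.0]
force: [-1.1, 0.7, 5.2]
width: 0.29
clock 20.62 pos [ 0.4747 -0.3282  0.0779] head -3.03 tilt 0.04 F [-1.12  0.69  5.17] w 0.290 q7 0.26
dx -0.08 dy -0.12 dz -0.01 roll -0.002
```

```bash
python3 -m crank '[{"grip":0.6,"dx":0,"dy":0,"dz":-0.1,"roll":0},{"grip":0.4,"dx":0,"dy":0,"dz":-0.1,"roll":0},{"grip":0.3,"dx":0,"dy":0,"dz":-0.1,"roll":0},{"grip":0.3,"dx":0,"dy":0,"dz":-0.1,"roll":0},{"grip":0.3,"dx":0,"dy":0,"dz":-3,"roll":0}]'; python3 -m crank '[{"grip":0.3,"dx":0,"dy":0,"dz":-5,"roll":0},{"grip":0.3,"dx":0,"dy":0,"dz":-10,"roll":0},{"grip":0.3,"dx":0,"dy":0,"dz":-14,"roll":0},{"grip":0.3,"dx":0,"dy":0,"dz":-14,"roll":0}]'; python3 -m crank '[{"grip":0.3,"dx":-5,"dy":5,"dz":0,"roll":0},{"grip":0.3,"dx":-5,"dy":10,"dz":0,"roll":0},{"grip":0.3,"dx":-5,"dy":15,"dz":0,"roll":0},{"grip":0.3,"dx":-5,"dy":18,"dz":0,"roll":0},{"grip":0.3,"dx":-5,"dy":18,"dz":0,"roll":0}]';python3 -c "
from h import *
go(.474,-.327,.078,-2.9)
c=cap('scene','s9.png');cv2.imwrite('pics/p9.png',cv2.resize(c['img'][120:330,190:420,::-1],None,fx=2.8,fy=2.8,interpolation=2))
cv2.imwrite('pics/p9k.png',cv2.resize(c['img'][145:215,280:390,::-1],None,fx=6,fy=6,interpolation=2))
Q=pts(c);z=Q[:,:,2]
R=np.zeros(z.shape,bool);R[130:200,310:360]=1
g=c['img'].max(2)<70;m=R&g;print('knob scene',m.sum(),np.median(Q[m],0),np.percentile(z[m],95))
c=cap('top','t9.png');cv2.imwrite('pics/p9t.png',cv2.resize(c['img'][150:260,230:470,::-1],None,fx=3.3,fy=3.3,interpolation=2))
P=pts(c);z=P[:,:,2];R=np.zeros(z.shape,bool);R[180:240,280:365]=1
m=(R&(z>.13)&(z<.18));print('knob',m.sum(),P[m].mean(0),P[m][:,2].max(),'exp',b2w(0,.172)-BOX+[.4405,-.0165])
R[:]=0;R[185:250,320:460]=1
m=(R&(z>.09)&(z<.112)).astype(np.uint8);N,l,s,ce=cv2.connectedComponentsWithStats(m)
for i in range(1,N):
  if s[i,4]>20: print(s[i],P[l==i].mean(0))
"
```

```text
clock: 21.25
position: [0.472, -0.3267, 0.1046]
tcp_rot: [-0.002, 1.0, -0.026, -0.003]
force: [0.1, -0.1, 0.6]
width: 0.699
clock: 21.75
position: [0.4771, -0.3293, 0.2516]
tcp_rot: [0.003, 1.0, -0.026, 0.004]
force: [-0.3, 0.9, -0.3]
width: 0.698
clock: 22.38
position: [0.4121, -0.5079, 0.2446]
tcp_rot: [-0.001, 1.0, -0.029, -0.001]
force: [-0.1, 0.0, -1.5]
width: 0.701
clock 22.38 pos [ 0.4121 -0.5079  0.2446] head -3.35 tilt 0.17 F [-0.09  0.   -1.52] w 0.701 q7 0.64
dx 5.17 dy -18.40 dz 16.67 roll -0.008
knob scene 44 [0.45370034 0.14539815 0.15455878] 0.15855785094524383
knob 44 [0.46131931 0.13894443 0.15227763] 0.16261402783404644 exp [0.44920199 0.15527973]
[328 186  35   3  55] [ 0.55879209 -0.04452947  0.10389483]
[361 190   3  15  31] [ 0.52388838 -0.09841581  0.10569656]
[320 199   5   9  25] [0.50723167 0.03007688 0.10507221]
[332 200   9   8  54] [ 0.50465963 -0.01662036  0.10640947]
[361 206   3  12  26] [ 0.47993579 -0.09757119  0.10861642]
[430 207   9   9  58] [ 0.47379369 -0.32760815  0.10001346]
[320 219  24   8 110] [0.44422932 0.00232978 0.10913446]
[342 220  22   8  65] [ 0.44011278 -0.06768132  0.10872616]
```

View pics/p9.png

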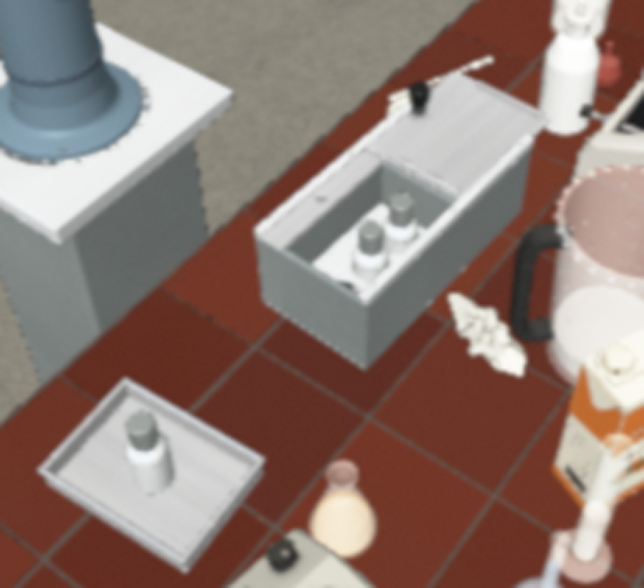

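View pics/p9t.png

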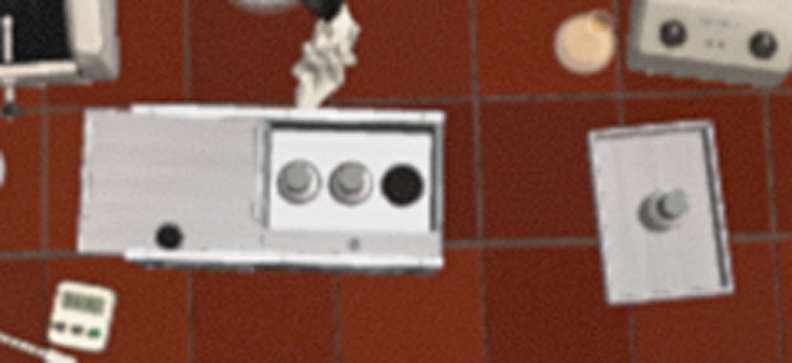

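The cartridge stands upright in the tray at (150,455) in the scene crop. The two full ones are seated, the empty well shows dark, and the knob is down at (420,97). My search region cut off the +y cap and blurred the knob statistics, so I'll measure those properly before handing in.

```bash
python3 - <<'E'
from h import *
c=cap('top');P=pts(c);z=P[:,:,2]
for n,x,y,r in(('plus_y',.5095,.0364,.012),('mid',.5068,-.0155,.012),('knob',*(b2w(0,.172)-BOX+[.4405,-.0165]),.012)):
    m=(np.hypot(P[...,0]-x,P[...,1]-y)<r)&(z>.09);print(n,m.sum(),np.round(P[m].mean(0),4),np.round(np.percentile(z[m],[50,90]),4))
g=c['img'].max(2);k=np.zeros(g.shape,np.uint8);k[212:234,270:295]=g[212:234,270:295]<70
N,l,s,ce=cv2.connectedComponentsWithStats(k);i=1+s[1:,4].argmax();p=ray(c,*ce[i],.15)[:2]
d=p-np.array([.4406,-.0156]);print('hatch travel',np.linalg.norm(d),d)
o=cv2.imread('pics/t0.png')[:,:,::-1]
for n,(a,b,e,f) in dict(timer=(232,260,240,272),flask=(148,178,393,422),wash=(180,215,195,235)).items():
    print(n,np.abs(o[a:b,e:f].astype(int)-c['img'][a:b,e:f]).mean())
E
```

```text
plus_y 45 [0.5088 0.0361 0.1082] [0.1077 0.1132]
mid 41 [ 0.5064 -0.016   0.1072] [0.1075 0.1113]
knob 52 [0.4483 0.154  0.1503] [0.1551 0.1605]
hatch travel 0.1717108431594467 [0.00696078 0.1715697 ]
timer 2.3110119047619047
flask 2.3793103448275863
wash 3.2997619047619047
```

All of it checks out: hatch travel is 0.1717 m, the knob is at its pin-down height, the caps are at seated height, and the bystanders haven't moved.

```bash
python3 -c "
from plant import robot
print(robot.finish_job())"
```

```text
the job is handed in; nothing more can be done
None
```

The job is done and handed in at about 22.5 s on the robot's clock. The hatch is locked open, the empty cartridge stands upright in the returns tray, and the two full ones are seated upright in their wells.

- **Hatch:** I pulled the plunger up, slid the hatch open by its knob and lowered the pin into the open-position hole. The camera puts the travel at 171.7 mm against a nominal 172 mm. With the knob down, the spring still pulled 6.2 N, so the pin is in the hole.
- **Weighing:** The +y cartridge pulled 3.2 N and the middle one 3.4 N, so both are full; both are back down in their wells. The -y cartridge pulled 1.5 N, a little over the 1.1 to 1.3 N expected of an empty one, but force readings scatter by about 0.5 N.
- **Last checks:** The tray cap top measured 0.100 m (0.101 m expected), and both full caps stood at about 0.1075 m (0.108 m expected). The timer, flask and wash bottle look unchanged in the before and after pictures.
- **What went wrong:** One move was refused because its rows lacked a key, and I resent it. My first check of the knob and caps used a badly cropped region, so I measured those again.

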